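Open the child-locked cleaner box

TASK

Open the child-locked box of cleaning agents: slide its sprung yellow lock cover aside and keep it aside while you press the red release button under it until the lid pops up, then swing the lid right back so that it stays open on its own. The box is thin plastic, so feel for the end of each movement and do not force anything, and leave everything else on the shelf where it is.

Things in the scene. Friction and masses are not known exactly. Their poses are not given: they have to be found in the camera images.
- box: grey plastic box, fixed on rubber feet, 230 (its x) x 260 (its y) x 110 mm high to deck and rim. Origin: centre of underside; x points from its front (robot side) to its back, z up. Front 90 mm (x -115 to -25): fixed deck, top z 110, carrying button and lock cover. Behind it the white lid (x -23 to 115). The bottles and carton inside belong there and reach 52 mm up.
- lock (a joint): travel of the yellow lock cover along the box's +y, m: 0 covers the button, 0.046 hard stop, where 42 mm of the button's -y end lies bare. A spring (2 N at 0, 5 N at the stop) returns it to 0 when let go; it cannot be pushed down. Plate 59 (x) x 76 (y) x 5 mm, 1.5 mm above the button, with an 8 mm thick upright ridge across its -y end.
- lock_push (a point): middle of the ridge's upright outer face (facing box -y), the face to push; 56 mm wide, from 9 mm below to 10 mm above this point. At lock 0: box x -72, y -38, z 134 mm; moves with the cover. Two rails guide the cover on the deck: 24 mm high, 7 mm thick, along y, 60 mm apart inside, from box y -42 to 94 mm, shut by a wall of that height at the +y end, open at -y.
- button (a joint): travel of the red release button, m: 0 is up, 0.011 fully down on a hard stop. A spring pushes back with 3 N at the top and 9 N at the bottom. It draws back the catch of the lid, which lets go somewhere between 4.5 and 10 mm of travel, different from day to day and not to be seen beforehand.
- button_top (a point): centre of the button's top face, 50 mm (box x) by 68 mm (box y, from -34 to +34 mm); at rest at box x -72, y 0, z 124 mm. It moves down with the button.
- lid (a joint): angle of the white lid, rad: 0 shut and caught, about 0.64 popped up by its spring plunger, 1.83 leaning back on its stop. Its hinge is damped with hardly any friction: from 0.64 to about 1.55 it falls back when let go, beyond upright it stays open. The lid weighs about 250 g.
- lid_edge (a point): middle of the lid's free front edge, 138 mm in front of the hinge, in the middle of the lid's 7 mm thickness; the lid is 260 mm wide along the box's y. It moves with the lid.
- lid_hinge (a point): middle of the lid's hinge line, which runs along the box's y at box x 115, z 110 mm; the front edge rises and goes back as the lid opens.
- bucket: bystander: blue lidded bucket, 222 mm across, 220 mm high, stands on the shelf; origin at the centre of its underside
- turntable: bystander: low white plastic turntable, 240 mm across, 23 mm high, with the two jars on it; origin at the centre of its underside
- jar1: bystander: squat brown glass jar with black cap, 80 mm across, 76 mm high, on the turntable; origin at the centre of its underside
- jar2: bystander: squat white jar with metal cap, 80 mm across, 76 mm high, on the turntable; origin at the centre of its underside
- spray: bystander: grey spray bottle, 74 mm across, 224 mm high, stands about 0.2 m beside the middle of the box on its +y side; origin at the centre of its underside
- brush: bystander: green scrub brush, 160 by 58 by 68 mm, lies bristles down about 0.2 m beside the middle of the box on its -y side; origin at the centre of its underside
- dustpan: bystander: stainless dustpan, 320 mm long with its handle, 200 mm wide, 55 mm high; origin on its underside, 40 mm in front of its back wall
- tub: bystander: white lidded tub, 110 mm across, 84 mm high; origin at the centre of its underside

How it is judged:
By the outcome, as a careful person would: the job done as asked, in the order asked, and still so for the second after the job is handed in, with the robot touching nothing.
It also fails if it takes over 54 s, if anything falls off the work surface, if the arm or the gripper's body presses on something with over 40 N, if the wrist force passes 120 N, or if a joint passes its speed limit or range.

ROBOT

A 6-joint arm with a two-finger parallel gripper is mounted at the origin on the work surface. World frame = base frame: x ahead of the robot, y to its left, z up, the work surface at z = 0. Lengths are in m, angles in rad, forces in N, time in s.
With the tool pointing down it reaches from about 0.3 to 0.875 m from the base axis. Payload 4.2 kg.
Tool frame: the origin (TCP) lies at the very end of the fingers, on their centre line; the grasp point (between the pads) lies behind it (manip.grip_point_offset is the z of the grasp point in the tool frame, in m); z points along the fingers, y is the direction in which the jaws open and shut (so a half turn about z gives the same grasp; the last joint's range is limited). The gripper opens to 85 mm and grips with 20 to 120 N. Pads are 22 mm wide; open, the fingers measure 114 mm over their backs; the gripper's body (76 mm by 85 mm) begins 54 mm behind the grasp point. The pads swing forward as they close: fully open they stand 13 mm farther back than shut.
Start: joints at [-1.275, 0.32, 1.565, -0, 1.257, -0.02], TCP at [0.179, -0.547, 0.231] pointing down, gripper open.
Joint ranges: [-3.11, 3.11], [-0.84, 2.01], [0.21, 2.61], [-1.34, 4.49], [0.05, 2.63], [-2.56, 2.56]. Speed limits (rad/s): [2.57, 2.57, 3.14, 3.14, 3.14, 3.14].

INTERFACE

Orientations are given as [roll, pitch, yaw] about the fixed x, y, z axes, in that order (R = Rz(yaw) Ry(pitch) Rx(roll)).
In Python, from cell import manip, imaging, look_for gives the robot as it stands.
- The arm moves only by the tool servo_tool, never from a script. Its argument "increments" is a list that holds one entry, the list of rows, each a list of 6 numbers: the shift along the tool's x, y, z in m, then the turn, a rotation vector about the tool's x, y, z in degrees. In form: [[[tx, ty, tz, rx, ry, rz], ...]]. A call has 1 to 5 rows; each row is the pose to reach, as a shift and turn from the pose commanded when the call began, along the tool's axes at that moment; what a row does not reach only later rows make up. A row lasts 1/8 s, in which the tool goes at most 62.5 mm and 10.7 degrees, less where a joint would pass 70% of its speed; a pose out of reach is approached as far as the arm can. A call with a gripper value outside its range is refused whole. "claw" is the opening, from -1 (shut) to 1 (fully open), so that 0 is half open, set as the call begins (left out, the last holds). The fingers move at their own pace and stop on an object; the grip force is fixed at half the most. Time passes only in rows, so rows that repeat a pose let the fingers close. It gives the time, the measured TCP pose, the force and the opening at its end, in the units of the state.
- manip.read_state(): the state, without advancing time (a new reading comes with each control period).
- imaging.capture(name): name is "scene" or "side" or "wrist"; returns a dict with "pixels" (420x560x3 uint8, blue, green, red), "intrinsics" (3x3 intrinsics, pixels), "xyz" and "rotation" of the camera in the world. Camera axes: x right, y up, looking along -z (the intrinsics and any distortion apply to the point x, -y, -z); pixel columns grow to the right and rows downward; lengths in m; the calibration is good to about 2 mm. The wrist camera is an equidistant fisheye: a pixel r from the principal point sees the ray r / f radians off the axis. A picture is of the moment at which its call begins. There is no depth.
- manip.hand_in(): hands the job in, once; it reports no verdict.
Trained networks look in a picture, given as the dict that the camera call returned (one of the last four; its "shot" number tells which), for a name from the list of things; names that differ only in an ending like _2 or _b are one class to them, and where a whole thing is asked for, a point or a joint stands for the part that bears it (a point fixed in the world has none). Each returns a list of dicts, best first, with "conf" (0 to 1); they miss things now and then, are a little off and sometimes report something else, mostly with a low value. They report only what shows in the picture. A call takes as long as a camera call.
- look_for(picture, label): "position" ([column, row] in pixels, amid what is visible of it).
The state is a dict: "time_s": time; "qpos": joint angles; "qvel": joint speeds; "effort": joint torques, N m; "tcp_pos": TCP position; "tcp_rot": TCP orientation; "contact_force": force on the tool from outside, world axes, zero at the start; "wrist_torque": the same for the moment, N m; "width": finger opening in m.
Only numpy, scipy, OpenCV 4.12 (cv2) and the standard library are available. Lean on these libraries where they do the work, as an engineer would, in place of code of your own. Each camera call takes 0.05 s, during which the arm holds its last target.

## Working session

There is one attempt and no reset: what is moved stays moved. The work goes in short steps, Python scripts to look and compute and a tool call to move; the robot and the scene stay as the last step left them, time stands still between calls to the robot, and variables do not carry over. Pictures are saved under pics/ and viewed, and the job is handed in when it is done.

Besides the shell and the picture viewer there is one more tool, called after "Request:" as a command line: name --argument value ..., lists and objects as JSON in quotes. servo_tool: Moves the arm, as the interface text tells. Its arguments: {"type":"object","properties":{"increments":{"type":"array"},"claw":{"type":"number"}},"required":["increments"]}

```bash
ls; mkdir -p pics
python3 - <<'E'
from cell import manip, imaging, look_for
import cv2, json, numpy as np
print(manip.read_state(), manip.grip_point_offset)
for n in ["scene","side","wrist"]:
    p=imaging.capture(n)
    cv2.imwrite(f"pics/a_{n}.png",p["pixels"])
    print(n,p["intrinsics"],p["xyz"],p["rotation"],[k for k in p if k!="pixels"])
    for l in ["lock_push","button_top","lid_edge","lid_hinge","box","lock"]:
        print(l,[(np.round(d["position"],1),round(d["conf"],2)) for d in look_for(p,l)[:2]])
E
```

```text
pics
{'time_s': 0.0, 'qpos': array([-1.27499329e+00,  3.20299554e-01,  1.56567819e+00,  2.69041593e-05,
        1.25739735e+00, -2.00074704e-02]), 'qvel': array([-1.39999753e-03,  1.37358916e-04,  1.44421353e-03,  3.86818109e-05,
       -1.11535389e-04,  3.55104656e-04]), 'effort': array([ 1.00638543e-03, -4.15520775e+01, -2.34160888e+01, -1.61512644e-04,
        8.24324205e-03,  3.31706183e-06]), 'tcp_pos': array([ 0.17845301, -0.54610612,  0.23047819]), 'tcp_rot': array([-3.13981108e+00, -6.12334051e-05,  3.15802137e-01]), 'contact_force': array([ 0.01328326,  0.03489358, -0.53109061]), 'wrist_torque': array([-0.01379619,  0.0187151 , -0.01228145]), 'width': 0.08571921751313903} -0.0187
scene [[395.59696812   0.         275.97453447]
 [  0.         395.59696812 207.62269578]
 [  0.           0.           1.        ]] [ 1.02625587 -0.10337184  1.01430664] [0.53607721 0.00484646 1.34254609] ['intrinsics', 'xyz', 'rotation', 'shot']
lock_push [(array([291.4, 199.7]), 0.6)]
button_top [(array([294.9, 234.8]), 0.53)]
lid_edge [(array([297., 242.]), 0.59)]
lid_hinge [(array([297.8, 242.6
[... 296 characters left out ...]
95143  1.32588417] [ 0.76124979 -0.0053821  -2.28448123] ['intrinsics', 'xyz', 'rotation', 'shot']
lock_push [(array([267.8, 203.5]), 0.61)]
button_top [(array([246.8, 184. ]), 0.37)]
lid_edge [(array([248.4, 185.1]), 0.93)]
lid_hinge [(array([253.3, 185.5]), 0.83)]
box [(array([258.8, 200.2]), 0.89)]
lock [(array([271.7, 203.9]), 0.76), (array([154.8, 273. ]), 0.45)]
wrist [[325.1922621    0.         274.74566219]
 [  0.         325.1922621  207.42929733]
 [  0.           0.           1.        ]] [ 0.25787764 -0.52012722  0.37421784] [-3.31123945e-01 -9.88611581e-04 -1.25622305e+00] ['intrinsics', 'xyz', 'rotation', 'shot']
lock_push []
button_top []
lid_edge []
lid_hinge []
box []
lock []
```

View pics/a_scene.png

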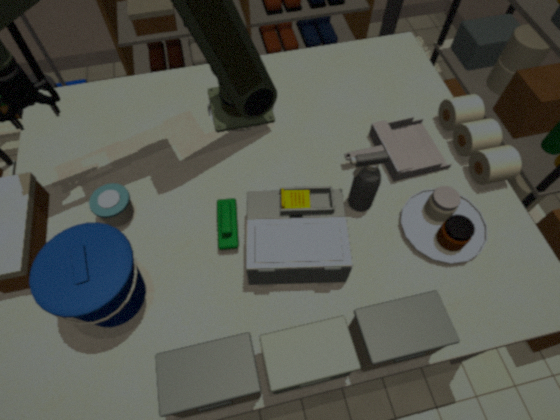

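View pics/a_side.png

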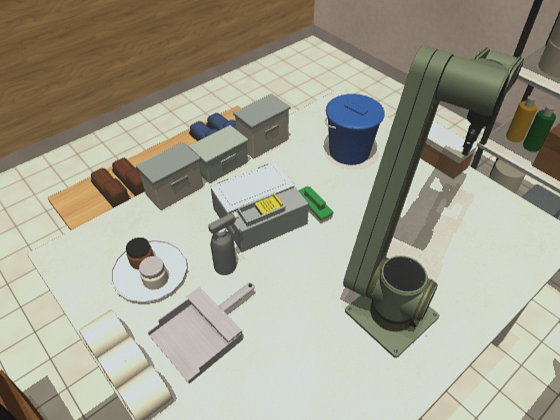

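View pics/a_wrist.png

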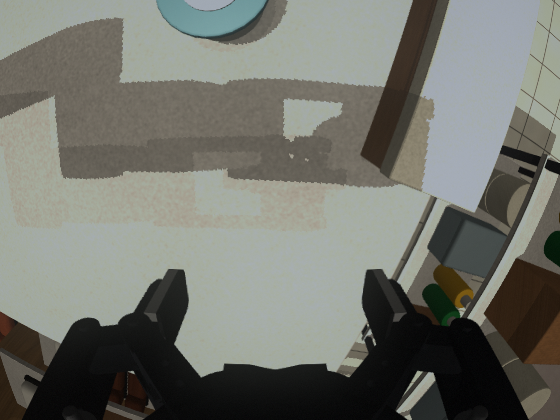

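Run:
```python
import cv2
a=cv2.imread("pics/a_scene.png")[170:300,200:390]; cv2.imwrite("pics/b1.png",cv2.resize(a,None,fx=4,fy=4,interpolation=cv2.INTER_CUBIC))
a=cv2.imread("pics/a_side.png")[150:280,180:340]; cv2.imwrite("pics/b2.png",cv2.resize(a,None,fx=4.5,fy=4.5,interpolation=cv2.INTER_CUBIC))
```

```text
(no output)
```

View pics/b1.png

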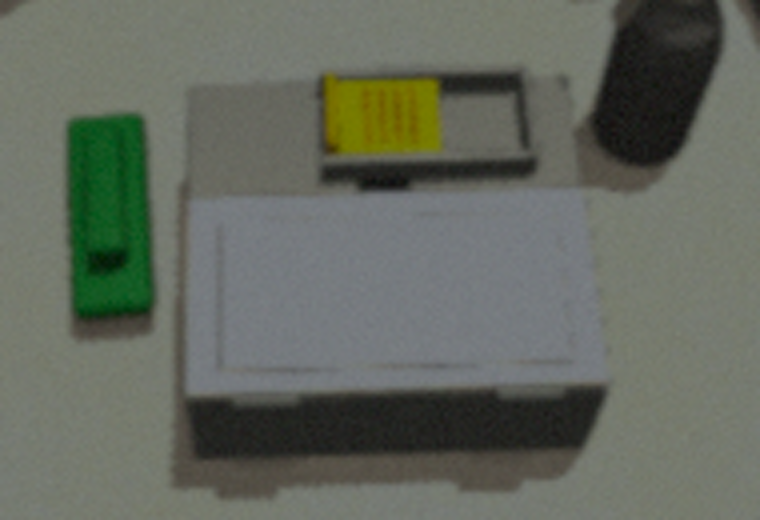

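View pics/b2.png

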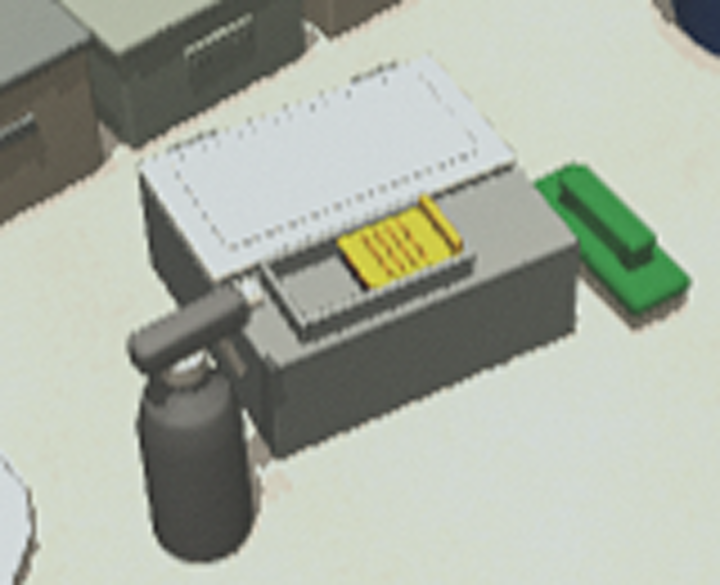

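```bash
cat > h.py <<'E'
import numpy as np, cv2
from scipy.spatial.transform import Rotation as R
def proj(P,cam):
    K,xyz,rot=cam
    p=(np.asarray(P)-xyz)@R.from_euler('xyz',rot).as_matrix()
    p=p*[1,-1,-1]
    return np.stack([K[0]*p[:,0]/p[:,2]+K[1],K[0]*p[:,1]/p[:,2]+K[2]],1)
SC=((395.59696812,275.97453447,207.62269578),np.array([1.02625587,-0.10337184,1.01430664]),[0.53607721,0.00484646,1.34254609])
SI=((493.69286401,280.37265949,198.9535367),np.array([-0.36914601,0.76995143,1.32588417]),[0.76124979,-0.0053821,-2.28448123])
def b2w(q,P): 
    c,s=np.cos(q[2]),np.sin(q[2]); P=np.asarray(P,float)
    return P@np.array([[c,s,0],[-s,c,0],[0,0,1]])+[q[0],q[1],q[3] if len(q)>3 else 0]
E
python3 - <<'E'
from h import *
from scipy.optimize import least_squares
A=[((-.115,-.13,.11),(188,86)),((-.115,.13,.11),(568,76)),((.115,-.13,.115),(188,392)),((.115,.13,.115),(605,384)),((.115,-.13,0),(197,458)),((.115,.13,0),(583,447)),
((-.109,-.042,.134),(322,70)),((-.035,-.042,.134),(322,166)),((-.077-.02,-.038,.144),(325,75)),((-.044,-.038,.144),(325,150))]
B=[((-.115,-.13,.11),(577,243)),((-.115,-.13,0),(575,330)),((-.115,.13,0),(282,458)),((.115,-.13,.115),(432,55)),((.115,.13,.115),(141,165)),((-.109,-.042,.134),(475,258))]
a=np.array([x[1] for x in A])/4+[200,170]; b=np.array([x[1] for x in B])/4.5+[180,150]
def f(q,full=0):
    return np.concatenate([proj(b2w(q,[x[0] for x in A]),SC)-a,proj(b2w(q,[x[0] for x in B]),SI)-b]).ravel()
r=least_squares(f,[.6,0,0,0],loss='soft_l1'); print(r.x); print(np.round(f(r.x).reshape(-1,2),1))
q=r.x
for n,p in dict(push=(-.072,-.038,.134),btn=(-.072,0,.124),edge=(-.023,0,.11),hinge=(.115,0,.11),exp=(-.072,-.015,.124)).items(): print(n,b2w(q,[p])[0].round(4))
E
```

```text
[ 0.56758827  0.05294074 -0.20256484 -0.0046089 ]
[[-0.2 -0.7]
 [-0.6 -0.4]
 [-1.5  0.8]
 [ 0.8  0.1]
 [-0.7  0.5]
 [-0.5  0.7]
 [-1.6 -0.5]
 [-0.7 -0.7]
 [-0.7 -0.1]
 [-0.  -1.7]
 [-0.7 -0.2]
 [-1.7  1.6]
 [-2.5  1.7]
 [-1.3  0.4]
 [-2.1  0.4]
 [-1.4 -0.2]]
push [0.4894 0.0302 0.1294]
btn [0.4971 0.0674 0.1194]
edge [0.5451 0.0576 0.1054]
hinge [0.6802 0.0298 0.1054]
exp [0.494  0.0527 0.1194]
```

```bash
cat >> h.py <<'E'
Q=(0.5676,0.0529,-0.2026,-0.002)
def goto(box,yaw,tilt=0,q=None,st=None,world=False):
    """tool-frame increment to reach: tip at box-coords; tool down with given world yaw, tilted fwd by tilt rad about tool y"""
    from cell import manip
    q=q or Q; st=st or manip.read_state()
    P=np.array(box) if world else b2w(q,[box])[0]
    Rt=R.from_euler('z',yaw)*R.from_euler('x',np.pi)*R.from_euler('y',tilt)
    Rc=R.from_euler('xyz',st['tcp_rot'])
    d=Rc.inv().apply(P-st['tcp_pos']); rv=(Rc.inv()*Rt).as_rotvec(degrees=True)
    print('t',round(st['time_s'],2),'tcp',st['tcp_pos'].round(4),'box',w2b(q,st['tcp_pos']).round(4),'F',st['contact_force'].round(1),'q',st['qpos'].round(2))
    print('world target',P.round(4),'inc mm',(d*1000).round(1),'rot',rv.round(1))
def w2b(q,P):
    c,s=np.cos(q[2]),np.sin(q[2]); d=np.asarray(P)-[q[0],q[1],q[3]]
    return np.array([c*d[0]+s*d[1],-s*d[0]+c*d[1],d[2]])
def unproj(px,cam,z):
    K,xyz,rot=cam
    r=R.from_euler('xyz',rot).apply([(px[0]-K[1])/K[0],-(px[1]-K[2])/K[0],-1])
    return xyz+r*(z-xyz[2])/r[2]
E
python3 - <<'E'
from h import *
print('bucket',unproj((84,260),SC,.22),'tub',unproj((110,201),SC,.084),'spray',unproj((365,172),SC,.2),'brush',unproj((228,222),SC,.06))
goto((-.072,-.09,.24),1.368)
E
```

```text
bucket [ 0.59906849 -0.4359111   0.22      ] tub [ 0.36077822 -0.42532295  0.084     ] spray [0.50367633 0.24486487 0.2       ] brush [ 0.48751045 -0.11834123  0.06      ]
t 1.05 tcp [ 0.1786 -0.5466  0.2313] box [-0.2604 -0.6655  0.2333] F [-0.7 -0.6 -0.2] q [-1.27  0.32  1.56 -0.    1.26 -0.02]
world target [ 0.479  -0.0208  0.238 ] inc mm [ 448.8 -406.5   -6.7] rot [  0.    0.  -60.3]
```

Request:
servo_tool --increments '[[[0.225,-0.2,-0.03,0,0,-30],[0.225,-0.2,-0.03,0,0,-30],[0.225,-0.2,-0.03,0,0,-30],[0.225,-0.2,-0.03,0,0,-30],[0.225,-0.2,-0.03,0,0,-30]]]' --claw -1

```text
time_s: 1.68
tcp_pos: [0.3311, -0.2847, 0.2618]
tcp_rot: [3.141, -0.0, 0.84]
contact_force: [0.8, -0.4, -0.1]
width: -0.0004
```

```bash
python3 -c "
from h import *
goto((-.072,-.09,.24),1.368)"
```

```text
t 1.68 tcp [ 0.3311 -0.2847  0.2618] box [-0.1638 -0.3782  0.2638] F [ 0.8 -0.4 -0.1] q [-0.74  0.08  1.8   0.    1.26 -0.01]
world target [ 0.479  -0.0208  0.238 ] inc mm [295.2 -66.1  23.8] rot [  0.1   0.  -30.3]
```

Request:
servo_tool --increments '[[[0.295,-0.066,0.024,0,0,-30],[0.295,-0.066,0.024,0,0,-30],[0.295,-0.066,0.024,0,0,-30],[0.295,-0.066,0.024,0,0,-30],[0.295,-0.066,0.024,0,0,-30]]]'

```text
time_s: 2.3
tcp_pos: [0.4791, -0.0208, 0.2374]
tcp_rot: [3.141, 0.0, 1.364]
contact_force: [0.5, -0.2, -0.2]
width: -0.0002
```

Run:
```python
from h import *
from cell import imaging,manip
goto((-.072,-.065,.134),1.368)
for n in("wrist","scene"):
    p=imaging.capture(n); cv2.imwrite(f"pics/c_{n}.png",p["pixels"]); print(p["xyz"],p["rotation"])
```

```text
t 2.3 tcp [ 0.4791 -0.0208  0.2374] box [-0.0718 -0.09    0.2394] F [ 0.5 -0.2 -0.2] q [-0.07  0.16  1.76 -0.    1.22  0.14]
world target [0.484  0.0037 0.132 ] inc mm [ 25.   -0.4 105.4] rot [ 0.1  0.  -0.2]
[0.4955614  0.06192136 0.38022316] [-0.33249859 -0.00232087 -0.20789611]
[ 1.02625587 -0.10337184  1.01430664] [0.53607721 0.00484646 1.34254609]
```

View pics/c_wrist.png

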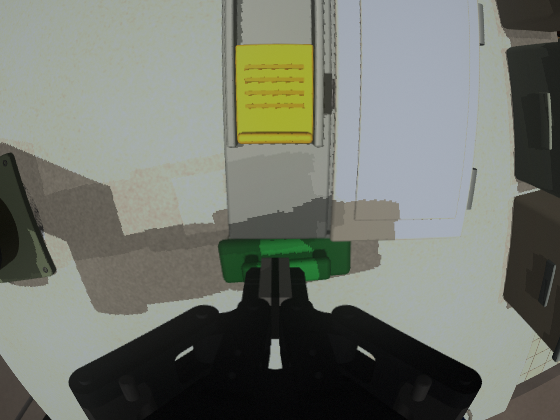

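View pics/c_scene.png

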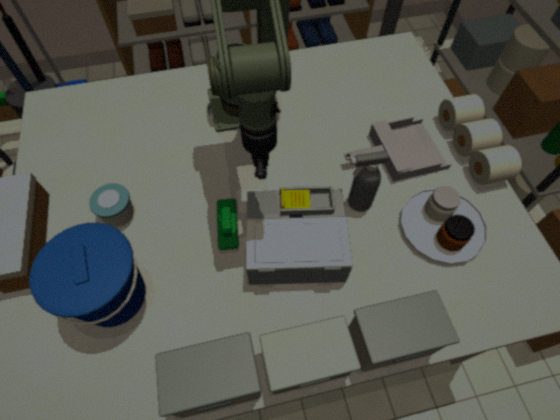

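```bash
cat >> h.py <<'E'
WK=(325.1922621,274.74566219,207.42929733)
def wproj(P,xyz,rot):
    p=(np.asarray(P)-xyz)@R.from_euler('xyz',rot).as_matrix()*[1,-1,-1]
    th=np.arctan2(np.hypot(p[:,0],p[:,1]),p[:,2]); ph=np.arctan2(p[:,1],p[:,0])
    return np.stack([WK[0]*th*np.cos(ph)+WK[1],WK[0]*th*np.sin(ph)+WK[2]],1)
E
python3 - <<'E'
from h import *
from scipy.optimize import least_squares
c=([0.4955614,0.06192136,0.38022316],[-0.33249859,-0.00232087,-0.20789611])
L=[((-.115,-.13,.11),(226,239)),((.115,-.13,.115),(463,238)),((-.109,-.042,.134),(227,146)),((-.035,-.042,.134),(324,146)),((-.1,-.038,.144),(237,142)),((-.044,-.038,.144),(313,142))]
X=[l[0] for l in L];Y=np.array([l[1] for l in L])
f=lambda q:(wproj(b2w(q,X),*c)-Y).ravel()
for z in (0,-.004):
    print(f((*Q[:3],z)).reshape(-1,2).round(1))
r=least_squares(f,Q);print(r.x,f(r.x).reshape(-1,2).round(1))
E
```

```text
[[ 2.4  0.6]
 [-2.9 -1. ]
 [-0.5  1.7]
 [-1.   1.1]
 [-0.5  2.1]
 [ 0.   1.6]]
[[ 3.  -1.2]
 [-4.7 -2.6]
 [ 0.2  0.9]
 [-1.7  0.4]
 [ 0.1  1.3]
 [-0.6  0.9]]
[ 0.56843564  0.05415958 -0.20950972  0.00419543] [[ 1.3  0.3]
 [-1.   0.1]
 [-1.1 -0.3]
 [ 0.2 -0.2]
 [-0.8 -0. ]
 [ 1.1  0.1]]
```

```bash
sed -i 's/^Q=.*/Q=(0.568,0.0535,-0.205,0.0)/' h.py; python3 -c "
from h import *
goto((-.073,-.068,.133),1.366)"
```

```text
t 2.4 tcp [ 0.48   -0.0191  0.2368] box [-0.0713 -0.089   0.2368] F [ 0.1 -0.4 -0. ] q [-0.06  0.17  1.76  0.    1.21  0.14]
world target [0.4827 0.0018 0.133 ] inc mm [ 20.8  -1.6 103.8] rot [ 0.  -0.1  0.2]
```

Request:
servo_tool --increments '[[[0.021,-0.002,0.06,0,0,0],[0.021,-0.002,0.09,0,0,0],[0.021,-0.002,0.104,0,0,0],[0.021,-0.002,0.104,0,0,0]]]'

```text
time_s: 2.9
tcp_pos: [0.4805, -0.0026, 0.1332]
tcp_rot: [-3.141, 0.0, 1.362]
contact_force: [0.2, -0.4, 0.9]
width: 0.0001
```

Run:
```python
from h import *
from cell import imaging,manip
goto((-.073,-.05,.133),1.366)
for n in("wrist","side"):
    p=imaging.capture(n); cv2.imwrite(f"pics/d_{n}.png",p["pixels"] if n=="wrist" else cv2.resize(p["pixels"][130:260,180:340],None,fx=4,fy=4))
```

```text
t 2.9 tcp [ 0.4805 -0.0026  0.1332] box [-0.0742 -0.0728  0.1332] F [ 0.2 -0.4  0.9] q [-0.03  0.26  1.92 -0.    0.96  0.18]
world target [0.4864 0.0194 0.133 ] inc mm [22.8  1.2  0.2] rot [-0.   0.  -0.2]
```

View pics/d_wrist.png

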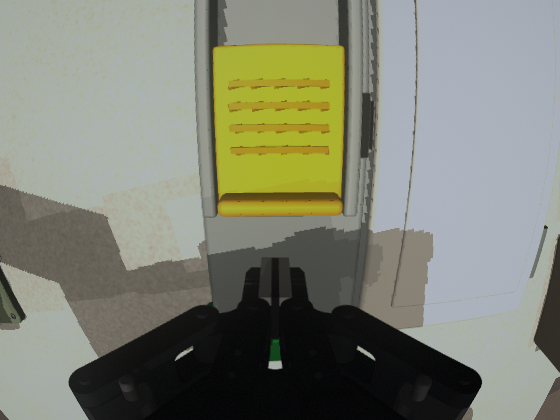

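View pics/d_side.png

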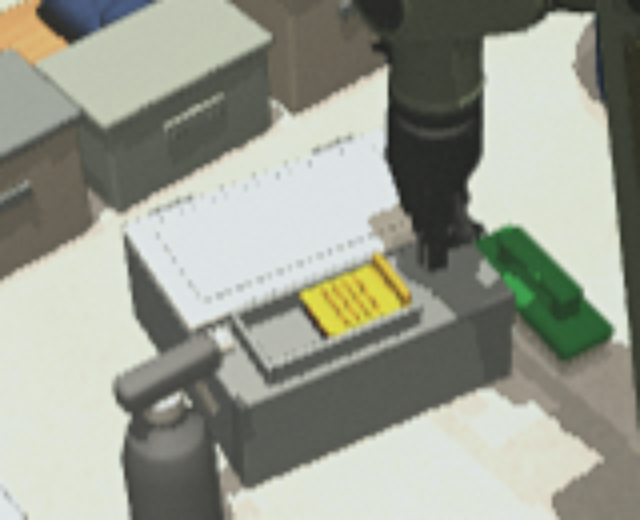

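Request:
servo_tool --increments '[[[0.018,0,0,0,0,0],[0.023,0,0,0,0,0],[0.029,0,0,0,0,0],[0.034,0,0,0,0,0],[0.034,0,0,0,0,0]]]'

```text
time_s: 3.62
tcp_pos: [0.4878, 0.0315, 0.1334]
tcp_rot: [3.141, 0.0, 1.363]
contact_force: [0.3, -2.6, 2.0]
width: -0.0002
```

Run:
```python
from h import *
from cell import imaging,manip
goto((-.074,-.005,.133),1.366)
p=imaging.capture("wrist"); cv2.imwrite(f"pics/e_wrist.png",p["pixels"])
```

```text
t 3.62 tcp [0.4878 0.0315 0.1334] box [-0.0741 -0.0379  0.1334] F [ 0.3 -2.6  2. ] q [ 0.04  0.27  1.9  -0.    0.96  0.25]
world target [0.4945 0.0637 0.133 ] inc mm [32.9 -0.   0.4] rot [ 0.   0.  -0.1]
```

View pics/e_wrist.png

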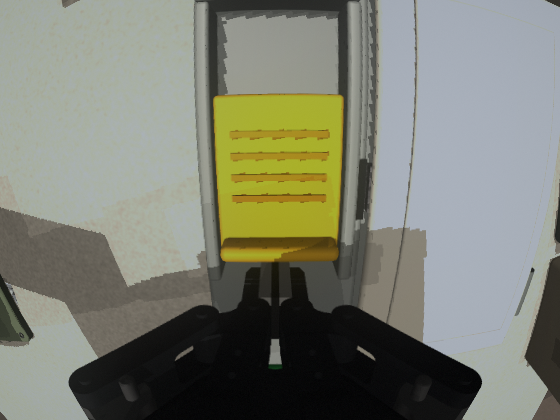

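Request:
servo_tool --increments '[[[0.007,0,0,0,0,0],[0.014,0,0,0,0,0],[0.021,0,0,0,0,0],[0.027,0,0,0,0,0]]]'

```text
time_s: 4.18
tcp_pos: [0.4931, 0.058, 0.1332]
tcp_rot: [-3.141, 0.001, 1.363]
contact_force: [-1.0, -5.7, 3.5]
width: 0.0001
```

Request:
servo_tool --increments '[[[0.002,0,0,0,0,0],[0.004,0,0,0,0,0]]]'

```text
time_s: 4.42
tcp_pos: [0.4938, 0.0616, 0.1332]
tcp_rot: [-3.141, 0.001, 1.363]
contact_force: [-1.2, -5.7, 2.5]
width: -0.0002
```

Request:
servo_tool --increments '[[[0.0015,0,0,0,0,0],[0.003,0,0,0,0,0]]]'

```text
time_s: 4.68
tcp_pos: [0.4944, 0.0644, 0.1333]
tcp_rot: [-3.141, 0.001, 1.363]
contact_force: [-0.5, -4.9, 3.4]
width: 0.0001
```

Run:
```python
from h import *
from cell import imaging,manip
goto((-.074,-.005,.133),1.366)
p=imaging.capture("wrist"); cv2.imwrite(f"pics/f_wrist.png",p["pixels"])
```

```text
t 4.67 tcp [0.4944 0.0644 0.1333] box [-0.0743 -0.0043  0.1333] F [-0.5 -4.9  3.4] q [ 0.11  0.29  1.88 -0.    0.97  0.31]
world target [0.4945 0.0637 0.133 ] inc mm [-0.7  0.3  0.3] rot [-0.   0.  -0.2]
```

View pics/f_wrist.png

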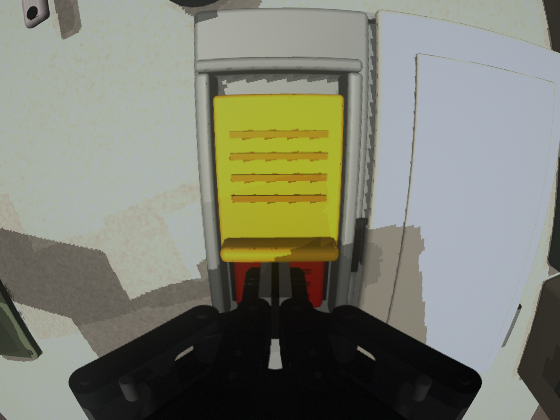

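Request:
servo_tool --increments '[[[0.0015,0,0,0,0,0],[0.003,0,0,0,0,0]]]'

```text
time_s: 4.97
tcp_pos: [0.4945, 0.065, 0.1334]
tcp_rot: [-3.141, 0.006, 1.365]
contact_force: [-2.0, -16.4, 5.8]
width: -0.0001
```

Request:
servo_tool --increments '[[[0.001,0,0,0,0,0],[0.002,0,0,0,0,0]]]'

```text
time_s: 5.22
tcp_pos: [0.4945, 0.0652, 0.1334]
tcp_rot: [-3.141, 0.01, 1.366]
contact_force: [-3.1, -21.2, 7.4]
width: 0.0003
```

Request:
servo_tool --increments '[[[-0.0045,0,0,0,0,0],[-0.0045,0,0.004,0,0,0],[-0.0045,0,0.008,0,0,0]]]'

```text
time_s: 5.6
tcp_pos: [0.4944, 0.0647, 0.1253]
tcp_rot: [-3.141, 0.001, 1.363]
contact_force: [-2.1, -5.7, 4.1]
width: -0.0005
```

Request:
servo_tool --increments '[[[0,0,0.002,0,0,0],[0,0,0.003,0,0,0]]]'

```text
time_s: 5.85
tcp_pos: [0.4943, 0.0647, 0.1227]
tcp_rot: [-3.141, 0.001, 1.363]
contact_force: [-3.6, -6.4, 7.3]
width: -0.0003
```

Request:
servo_tool --increments '[[[0,0,0.001,0,0,0],[0,0,0.002,0,0,0]]]'

```text
time_s: 6.1
tcp_pos: [0.4943, 0.0647, 0.121]
tcp_rot: [-3.141, 0.001, 1.363]
contact_force: [-3.7, -6.0, 9.9]
width: 0.0002
```

Run:
```python
from h import *
from cell import imaging,manip
goto((-.074,-.005,.12),1.366)
p=imaging.capture("wrist"); cv2.imwrite(f"pics/g_wrist.png",p["pixels"])
```

```text
t 6.1 tcp [0.4943 0.0647 0.121 ] box [-0.0744 -0.004   0.121 ] F [-3.7 -6.   9.9] q [ 0.11  0.3   1.9  -0.    0.94  0.32]
world target [0.4945 0.0637 0.12  ] inc mm [-1.   0.4  1. ] rot [-0.   0.  -0.2]
```

View pics/g_wrist.png

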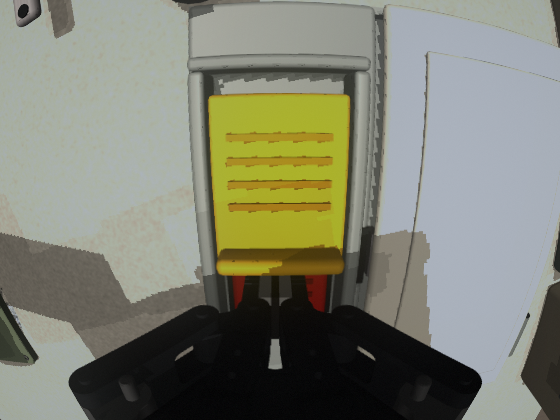

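Request:
servo_tool --increments '[[[0,0,0.001,0,0,0],[0,0,0.002,0,0,0]]]'

```text
time_s: 6.4
tcp_pos: [0.4943, 0.0648, 0.1193]
tcp_rot: [-3.141, 0.001, 1.363]
contact_force: [-4.3, -6.5, 11.0]
width: -0.0
```

Request:
servo_tool --increments '[[[0,0,0.001,0,0,0],[0,0,0.002,0,0,0]]]'

```text
time_s: 6.65
tcp_pos: [0.4943, 0.0648, 0.1174]
tcp_rot: [-3.141, 0.001, 1.363]
contact_force: [-3.8, -6.4, 11.0]
width: -0.0004
```

Run:
```python
from h import *
from cell import imaging,manip
goto((-.074,-.005,.114),1.366)
p=imaging.capture("wrist"); cv2.imwrite(f"pics/i_wrist.png",p["pixels"])
```

```text
t 6.65 tcp [0.4943 0.0648 0.1174] box [-0.0744 -0.004   0.1174] F [-3.8 -6.4 11. ] q [ 0.11  0.31  1.9  -0.    0.93  0.32]
world target [0.4945 0.0637 0.114 ] inc mm [-1.   0.5  3.4] rot [-0.   0.  -0.2]
```

View pics/i_wrist.png

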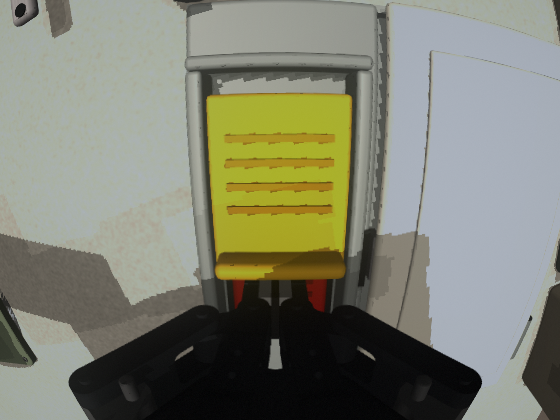

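Request:
servo_tool --increments '[[[0,0,0.001,0,0,0],[0,0,0.0015,0,0,0]]]'

```text
time_s: 6.95
tcp_pos: [0.4943, 0.0648, 0.1159]
tcp_rot: [-3.141, 0.001, 1.363]
contact_force: [-4.0, -5.9, 12.7]
width: -0.0
```

Request:
servo_tool --increments '[[[0,0,0.001,0,0,0],[0,0,0.001,0,0,0]]]'

```text
time_s: 7.2
tcp_pos: [0.4943, 0.0648, 0.1149]
tcp_rot: [-3.141, 0.001, 1.363]
contact_force: [-5.0, -7.6, 11.9]
width: 0.0
```

Run:
```python
from h import *
from cell import imaging,manip
goto((-.074,-.005,.114),1.366)
p=imaging.capture("wrist"); cv2.imwrite(f"pics/j_wrist.png",p["pixels"])
```

```text
t 7.2 tcp [0.4943 0.0648 0.1149] box [-0.0744 -0.004   0.1149] F [-5.  -7.6 11.9] q [ 0.11  0.31  1.91 -0.    0.93  0.32]
world target [0.4945 0.0637 0.114 ] inc mm [-1.   0.4  0.9] rot [-0.   0.  -0.2]
```

View pics/j_wrist.png

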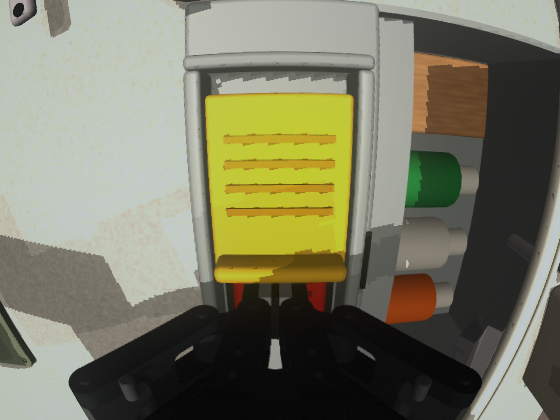

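Request:
servo_tool --increments '[[[0,0,-0.008,0,0,0],[0,0,-0.017,0,0,0],[-0.025,0,-0.017,0,0,0],[-0.055,0,-0.018,0,0,0],[-0.055,0,-0.06,0,0,0]]]'

```text
time_s: 7.88
tcp_pos: [0.481, 0.011, 0.1717]
tcp_rot: [-3.134, -0.001, 1.36]
contact_force: [-0.1, 0.4, 0.1]
width: -0.0001
```

Run:
```python
from h import *
from cell import imaging,manip
goto((-.1,0,.30),-.205,.9)
for n in("wrist","side","scene"):
    p=imaging.capture(n); cv2.imwrite(f"pics/k_{n}.png",p["pixels"])
```

```text
t 7.88 tcp [0.481  0.011  0.1717] box [-0.0765 -0.0593  0.1717] F [-0.1  0.4  0.1] q [-0.    0.23  1.86  0.    1.06  0.21]
world target [0.4701 0.0739 0.3   ] inc mm [  59.2  -24.8 -128.1] rot [-40.5  40.7  82.9]
```

View pics/k_side.png

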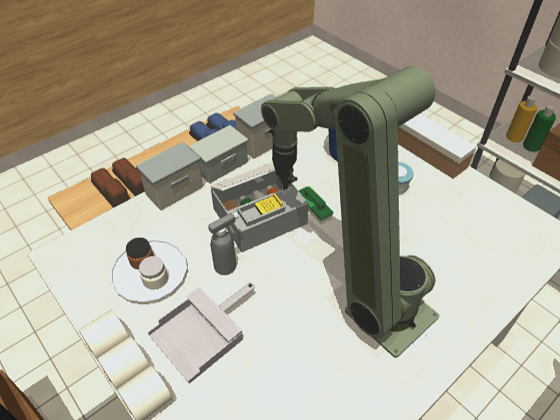

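View pics/k_scene.png

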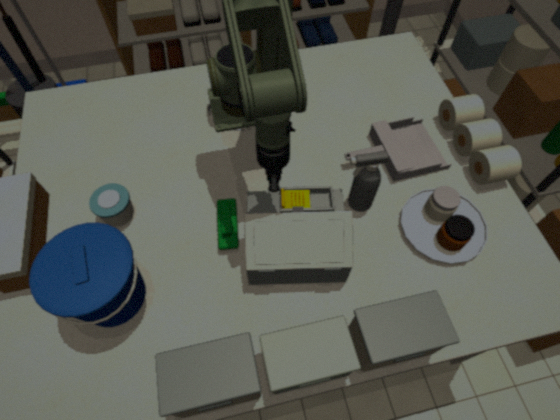

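Run:
```python
from h import *
goto((-.09,0,.26),-.205,.0)
goto((-.09,0,.26),.58,.0)
```

```text
t 8.03 tcp [0.485  0.012  0.1756] box [-0.0728 -0.0575  0.1756] F [-0.7 -0.3 -0.4] q [-0.    0.22  1.85  0.    1.06  0.21]
world target [0.4799 0.0718 0.26  ] inc mm [ 57.7 -17.  -84.3] rot [ 0.1 -0.3 89.8]
t 8.03 tcp [0.485  0.012  0.1756] box [-0.0728 -0.0575  0.1756] F [-0.7 -0.3 -0.4] q [-0.    0.22  1.85  0.    1.06  0.21]
world target [0.4799 0.0718 0.26  ] inc mm [ 57.7 -17.  -84.3] rot [ 0.2 -0.3 44.8]
```

Request:
servo_tool --increments '[[[0,0,-0.05,0,0,0],[0.058,-0.017,-0.084,0,0,45],[0.058,-0.017,-0.084,0,0,45],[0.058,-0.017,-0.084,0,0,45],[0.058,-0.017,-0.084,0,0,45]]]'

```text
time_s: 8.65
tcp_pos: [0.4783, 0.0729, 0.2567]
tcp_rot: [-3.139, 0.001, 0.624]
contact_force: [0.2, -0.4, -0.3]
width: 0.0002
```

Run:
```python
from h import *
goto((-.09,0,.26),-.205,.0)
goto((-.09,0,.26),-.205,.25)
```

```text
t 8.65 tcp [0.4783 0.0729 0.2567] box [-0.0918  0.0007  0.2567] F [ 0.2 -0.4 -0.3] q [0.13 0.16 1.72 0.   1.27 1.07]
world target [0.4799 0.0718 0.26  ] inc mm [ 0.7  1.8 -3.3] rot [-0.1  0.1 47.5]
t 8.65 tcp [0.4783 0.0729 0.2567] box [-0.0918  0.0007  0.2567] F [ 0.2 -0.4 -0.3] q [0.13 0.16 1.72 0.   1.27 1.07]
world target [0.4799 0.0718 0.26  ] inc mm [ 0.7  1.8 -3.3] rot [-6.  13.6 47.2]
```

Request:
servo_tool --increments '[[[0.001,0.002,-0.003,-6,13.6,47],[0.001,0.002,-0.003,-6,13.6,47],[0.001,0.002,-0.003,-6,13.6,47],[0.001,0.002,-0.003,-6,13.6,47],[0.001,0.002,-0.003,-6,13.6,47]]]'

```text
time_s: 9.28
tcp_pos: [0.4797, 0.0714, 0.2595]
tcp_rot: [-3.141, -0.251, -0.2]
contact_force: [-0.2, 0.6, 0.0]
width: -0.0001
```

Run:
```python
from h import *
from cell import imaging
goto((-.04,0,.17),-.205,.5)
p=imaging.capture("wrist"); cv2.imwrite(f"pics/l_wrist.png",p["pixels"]);print(p["xyz"],p["rotation"])
```

```text
t 9.28 tcp [0.4797 0.0714 0.2595] box [-0.0901 -0.0004  0.2595] F [-0.2  0.6  0. ] q [ 0.18  0.05  1.87 -0.11  1.    2.  ]
world target [0.5288 0.0616 0.17  ] inc mm [26.3 -0.1 99.1] rot [-0.2 14.3  0.3]
[0.52423322 0.06243902 0.41876164] [-8.00179042e-02  6.44392327e-04 -1.77137727e+00]
```

View pics/l_wrist.png

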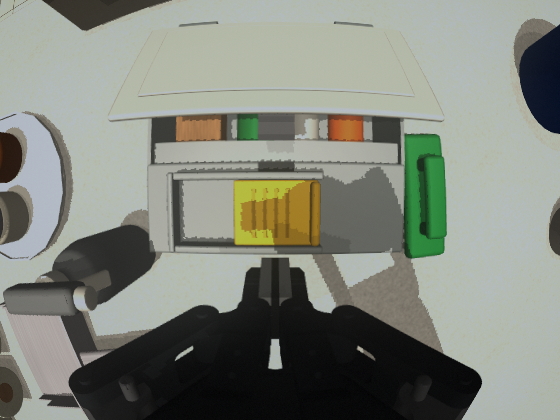

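Request:
servo_tool --increments '[[[0.026,0,0.099,0,14.3,0],[0.026,0,0.099,0,14.3,0],[0.026,0,0.099,0,14.3,0]]]'

```text
time_s: 9.7
tcp_pos: [0.5256, 0.0604, 0.1659]
tcp_rot: [3.135, -0.49, -0.192]
contact_force: [0.1, -1.7, 0.5]
width: 0.0002
```

Run:
```python
from h import *
from cell import imaging
goto((.0,0,.168),-.205,.5)
for n in("wrist","side"):
    p=imaging.capture(n); cv2.imwrite(f"pics/m_{n}.png",p["pixels"])
```

```text
t 9.7 tcp [0.5256 0.0604 0.1659] box [-0.0429 -0.0019  0.1659] F [ 0.1 -1.7  0.5] q [ 0.21  0.13  2.11 -0.42  0.48  2.3 ]
world target [0.568  0.0535 0.168 ] inc mm [38.9 -1.5 18.3] rot [0.  0.6 0.7]
```

View pics/m_wrist.png

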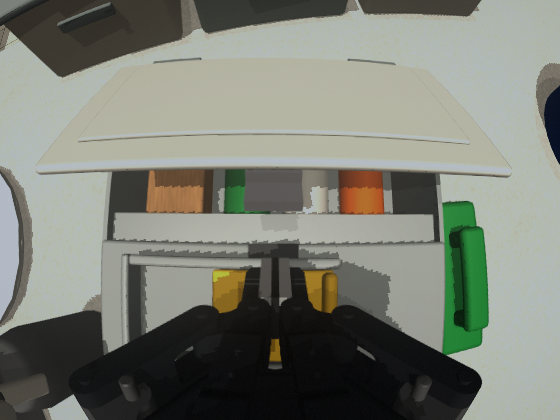

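View pics/m_side.png

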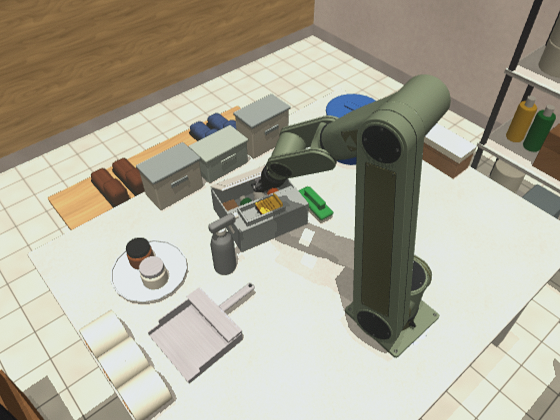

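```bash
cat >> h.py <<'E'
def tip(th,tau,down=.025,half=.011):
    H=np.array([.115,.110]); u=np.array([-np.cos(th),np.sin(th)]); m=np.array([-np.sin(th),-np.cos(th)])
    n=np.array([np.cos(tau),np.sin(tau)])
    G=[H+.138*u+.0035*m,H+.138*u-.0035*m]
    z=G[0][1]-down*np.cos(tau)
    C=lambda x:np.array([x,z])+half*n
    # edge corners on the finger line: (G-C).n>=0
    xs=[]
    for g in G: xs.append((g@n-half-z*n[1])/n[0])
    # tip corner vs lid underside: (C-H-.0035m).m>=0
    a=(C(0)-H-.0035*m)@m; xs.append(-a/m[0])
    return np.array([min(xs),z])
def rows(ths,taus,over=0,y=0,yaw=-.205):
    from cell import manip
    st=manip.read_state(); Rc=R.from_euler('xyz',st['tcp_rot'])
    print('box',w2b(Q,st['tcp_pos']).round(4),'t',round(st['time_s'],2),'F',st['contact_force'].round(1),'q',st['qpos'].round(2))
    for th,ta in zip(ths,taus):
        x,z=tip(th,ta); P=b2w(Q,[(x+over,y,z)])[0]
        Rt=R.from_euler('z',yaw)*R.from_euler('x',np.pi)*R.from_euler('y',ta)
        d=Rc.inv().apply(P-st['tcp_pos']); rv=(Rc.inv()*Rt).as_rotvec(degrees=True)
        print(round(th,2),'box',round(x+over,4),round(z,4),'inc',(d*1000).round(0),'rot',rv.round(1))
E
python3 -c "
from h import *
rows([.55,.64,.7,.76,.82],[.48]*5)"
```

```text
box [-0.0386 -0.0004  0.1718] t 9.8 F [-0.   0.2  0.8] q [ 0.21  0.13  2.1  -0.42  0.48  2.3 ]
0.55 box -0.0053 0.157 inc [22. -0. 29.] rot [-0.2 -1.2  0.5]
0.64 box 0.0014 0.1674 inc [33.  0. 23.] rot [-0.2 -1.2  0.5]
0.7 box 0.0063 0.1741 inc [41.  0. 20.] rot [-0.2 -1.2  0.5]
0.76 box 0.0117 0.1804 inc [48.  0. 17.] rot [-0.2 -1.2  0.5]
0.82 box 0.0174 0.1863 inc [56.  0. 14.] rot [-0.2 -1.2  0.5]
```

Request:
servo_tool --increments '[[[0.022,0,0.026,0,-1,0],[0.033,0,0.023,0,-1,0],[0.041,0,0.02,0,-1,0],[0.048,0,0.017,0,-1,0],[0.056,0,0.014,0,-1,0]]]'

```text
time_s: 10.42
tcp_pos: [0.5843, 0.0498, 0.1871]
tcp_rot: [3.141, -0.485, -0.196]
contact_force: [-0.8, 0.2, -1.1]
width: 0.0001
```

Run:
```python
from h import *
from cell import imaging
rows([.88,.95,1.02,1.09,1.16],[.45,.42,.4,.37,.35])
for n in("wrist","scene"):
    p=imaging.capture(n); cv2.imwrite(f"pics/n_{n}.png",p["pixels"])
```

```text
box [ 0.0167 -0.0003  0.1871] t 10.43 F [-0.8  0.2 -1.1] q [ 0.15  0.19  1.97 -0.31  0.54  2.15]
0.88 box 0.023 0.1916 inc [ 8. -0. -1.] rot [-0.2 -2.   0.5]
0.95 box 0.03 0.1974 inc [17. -0. -3.] rot [-0.2 -3.7  0.5]
1.02 box 0.0376 0.2027 inc [26. -0. -4.] rot [-0.2 -4.9  0.5]
1.09 box 0.0453 0.2074 inc [35. -0. -5.] rot [-0.2 -6.6  0.5]
1.16 box 0.0535 0.2116 inc [44.  0. -5.] rot [-0.2 -7.7  0.5]
```

View pics/n_wrist.png

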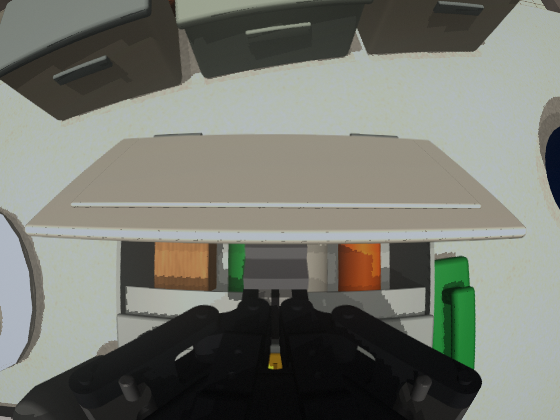

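View pics/n_scene.png

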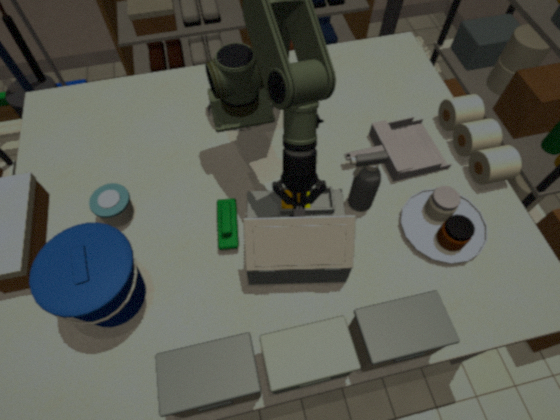

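Request:
servo_tool --increments '[[[0.008,0,-0.001,0,-2,0],[0.017,0,-0.003,0,-3.7,0],[0.026,0,-0.004,0,-5,0],[0.035,0,-0.005,0,-6.6,0],[0.044,0,-0.005,0,-7.7,0]]]'

```text
time_s: 11.15
tcp_pos: [0.6203, 0.0427, 0.2112]
tcp_rot: [3.141, -0.349, -0.196]
contact_force: [-0.4, 0.4, -0.6]
width: 0.0001
```

Run:
```python
from h import *
from cell import imaging
rows([1.22,1.28,1.34,1.4,1.46],[.33,.3,.28,.25,.22])
p=imaging.capture("wrist"); cv2.imwrite(f"pics/o_wrist.png",p["pixels"])
for th in (.64,.8,.9,1,1.1,1.2,1.3): 
    u=np.array([.115-.138*np.cos(th),0,.11+.138*np.sin(th)]); print(th,wproj(b2w(Q,[u]),p["xyz"],p["rotation"]).round(0))
```

```text
box [5.350e-02 1.000e-04 2.112e-01] t 11.15 F [-0.4  0.4 -0.6] q [ 0.1   0.26  1.76 -0.14  0.8   1.95]
1.22 box 0.0608 0.2147 inc [ 8.  0. -1.] rot [-0.1 -1.1  0.5]
1.28 box 0.0677 0.2173 inc [16.  0. -1.] rot [-0.1 -2.8  0.5]
1.34 box 0.0744 0.2195 inc [23.  0. -1.] rot [-0.1 -4.   0.5]
1.4 box 0.0811 0.2212 inc [29.  0.  0.] rot [-0.1 -5.7  0.5]
1.46 box 0.088 0.2224 inc [36.  0.  1.] rot [-0.1 -7.4  0.5]
0.64 [[274. 346.]]
0.8 [[275. 334.]]
0.9 [[275. 321.]]
1 [[275. 304.]]
1.1 [[275. 283.]]
1.2 [[275. 256.]]
1.3 [[276. 226.]]
```

View pics/o_wrist.png

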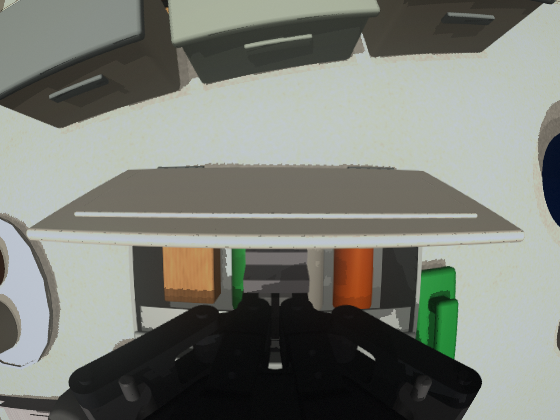

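Request:
servo_tool --increments '[[[0.008,0,-0.001,0,-1,0],[0.016,0,-0.001,0,-2.8,0],[0.023,0,-0.001,0,-4,0],[0.029,0,0,0,-5.7,0],[0.036,0,0.001,0,-7.4,0]]]'

```text
time_s: 11.82
tcp_pos: [0.6539, 0.036, 0.2225]
tcp_rot: [3.141, -0.22, -0.196]
contact_force: [-0.5, -1.3, -0.1]
width: -0.0003
```

Run:
```python
from h import *
from cell import imaging
rows([1.52,1.58,1.63,1.68,1.73],[.2,.18,.16,.14,.12])
p=imaging.capture("wrist"); cv2.imwrite(f"pics/p_wrist.png",p["pixels"])
for th in (1.3,1.4,1.5,1.6,1.7): 
    u=np.array([.115-.138*np.cos(th),0,.11+.138*np.sin(th)]); print(th,wproj(b2w(Q,[u]),p["xyz"],p["rotation"]).round(0))
```

```text
box [0.0877 0.0004 0.2225] t 11.82 F [-0.5 -1.3 -0.1] q [ 0.07  0.35  1.56 -0.07  1.02  1.86]
1.52 box 0.0949 0.2231 inc [7. 0. 1.] rot [-0.1 -1.1  0.5]
1.58 box 0.1017 0.2234 inc [14.  1.  2.] rot [-0.1 -2.3  0.5]
1.63 box 0.1075 0.2233 inc [19.  1.  4.] rot [-0.1 -3.4  0.5]
1.68 box 0.1131 0.2228 inc [25.  1.  5.] rot [-0.  -4.6  0.5]
1.73 box 0.1187 0.222 inc [30.  1.  7.] rot [-0.  -5.7  0.5]
1.3 [[276. 305.]]
1.4 [[276. 280.]]
1.5 [[277. 250.]]
1.6 [[277. 218.]]
1.7 [[277. 184.]]
```

View pics/p_wrist.png

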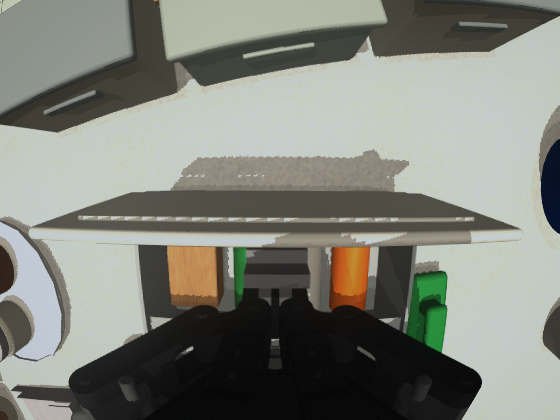

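Request:
servo_tool --increments '[[[0.005,0,0.001,0,-1,0],[0.01,0,0.002,0,-2,0],[0.015,0.001,0.003,0,-3,0],[0.02,0.001,0.004,0,-4,0]]]'

```text
time_s: 12.38
tcp_pos: [0.674, 0.0309, 0.2229]
tcp_rot: [3.141, -0.15, -0.196]
contact_force: [0.2, 1.2, 0.5]
width: -0.0
```

Run:
```python
from h import *
from cell import imaging
rows([1.68,1.73,1.78],[.14,.12,.10])
p=imaging.capture("wrist"); cv2.imwrite(f"pics/q_wrist.png",p["pixels"])
for th in (1.5,1.6,1.7,1.8): 
    u=np.array([.115-.138*np.cos(th),0,.11+.138*np.sin(th)]); print(th,wproj(b2w(Q,[u]),p["xyz"],p["rotation"]).round(0))
```

```text
box [ 0.1083 -0.0005  0.2229] t 12.38 F [0.2 1.2 0.5] q [ 0.05  0.41  1.45 -0.04  1.13  1.83]
1.68 box 0.1131 0.2228 inc [ 5. -0.  1.] rot [-0.  -0.6  0.5]
1.73 box 0.1187 0.222 inc [10. -0.  2.] rot [-0.  -1.7  0.5]
1.78 box 0.1242 0.2208 inc [15. -0.  4.] rot [-0.  -2.9  0.5]
1.5 [[274. 299.]]
1.6 [[274. 270.]]
1.7 [[274. 238.]]
1.8 [[275. 205.]]
```

View pics/q_wrist.png

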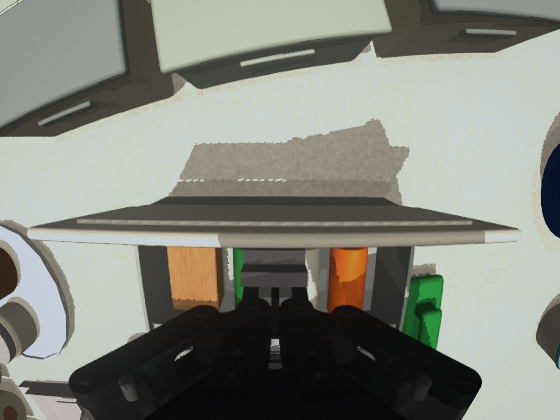

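Request:
servo_tool --increments '[[[0.003,0,0.001,0,0,0],[0.006,0,0.001,0,0,0],[0.009,0,0.002,0,0,0],[0.009,0,0.002,0,0,0]]]'

```text
time_s: 12.92
tcp_pos: [0.6827, 0.0293, 0.2222]
tcp_rot: [3.141, -0.151, -0.196]
contact_force: [-0.0, 0.2, 0.6]
width: -0.0002
```

Request:
servo_tool --increments '[[[-0.02,0,0,0,0,0],[-0.06,0,-0.01,0,0,0],[-0.11,0,-0.04,0,0,0],[-0.16,0,-0.08,0,0,0],[-0.16,0,-0.1,0,0,0]]]'

```text
time_s: 13.55
tcp_pos: [0.5096, 0.0636, 0.299]
tcp_rot: [3.141, -0.152, -0.195]
contact_force: [1.5, -0.7, 1.2]
width: -0.0002
```

Run:
```python
from h import *
from cell import imaging
for n in("wrist","side","scene"):
    p=imaging.capture(n); cv2.imwrite(f"pics/r_{n}.png",p["pixels"])
    for th in (1.6,1.7,1.83):
        u=b2w(Q,[np.array([.115-.138*np.cos(th),0,.11+.138*np.sin(th)])])
        print(n,th,(wproj(u,p["xyz"],p["rotation"]) if n=="wrist" else proj(u,SC if n=="scene" else SI)).round(0))
```

```text
wrist 1.6 [[274. -20.]]
wrist 1.7 [[275. -35.]]
wrist 1.83 [[275. -51.]]
side 1.6 [[240. 144.]]
side 1.7 [[238. 142.]]
side 1.83 [[236. 140.]]
scene 1.6 [[302. 245.]]
scene 1.7 [[302. 251.]]
scene 1.83 [[303. 259.]]
```

View pics/r_wrist.png

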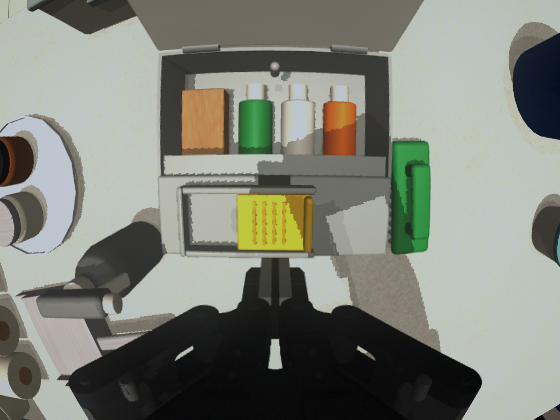

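View pics/r_scene.png

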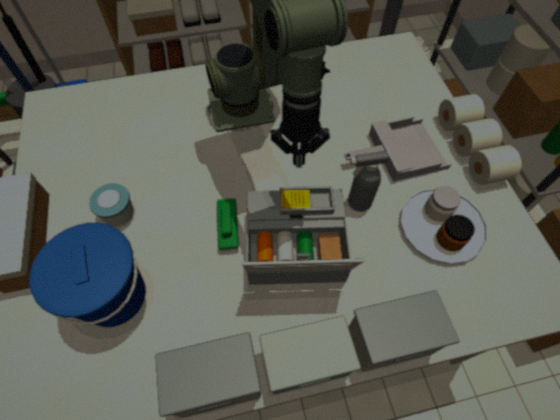

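View pics/r_side.png

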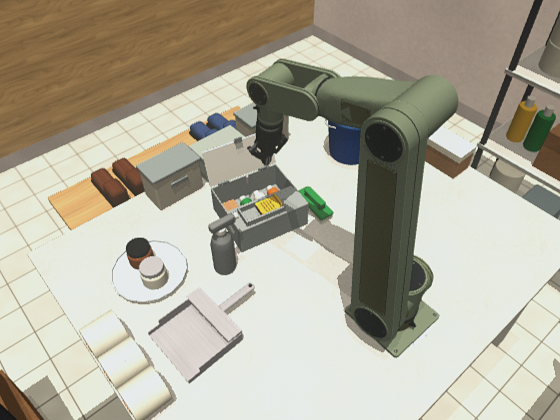

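Request:
servo_tool --increments '[[[0,0,0,0,0,0],[0,0,0,0,0,0],[0,0,0,0,0,0],[0,0,0,0,0,0]]]'

```text
time_s: 14.2
tcp_pos: [0.5129, 0.063, 0.2965]
tcp_rot: [3.14, -0.15, -0.196]
contact_force: [-0.2, 0.1, 0.3]
width: 0.0002
```

Run:
```python
from cell import imaging,manip
import cv2
a=cv2.imread("pics/r_scene.png"); p=imaging.capture("scene")["pixels"]
print(cv2.absdiff(a,p)[220:300,210:380].mean(), manip.read_state()['contact_force'])
cv2.imwrite("pics/s.png",cv2.resize(p[170:300,200:390],None,fx=4,fy=4))
```

```text
2.3008823529411764 [ 0.54340502  0.46150898 -0.18697189]
```

View pics/s.png

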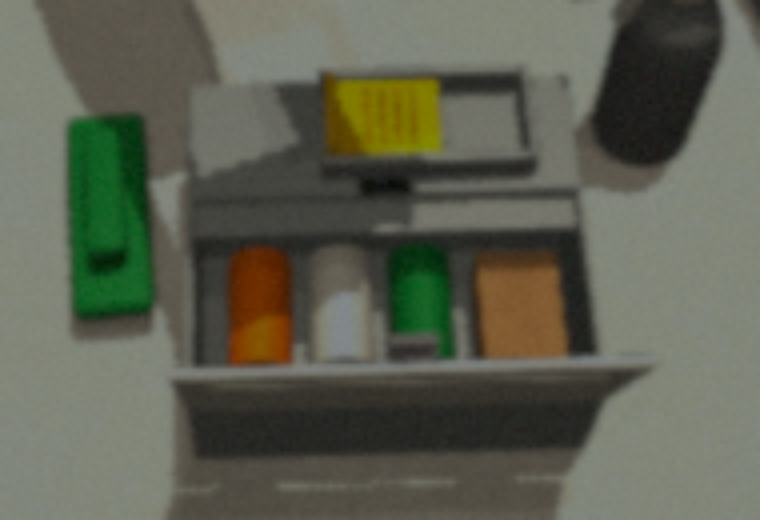

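```bash
python3 -c "
from cell import manip
print(manip.hand_in())"
```

```text
the job is handed in; nothing more can be done
None
```

The box is open: the lid is leaning back on its stop by itself, and I handed the job in at about 14 s.

- **Lock cover:** I pushed the yellow cover to its end stop, where the sideways force rose to about 21 N. I then eased back to about 6 N and held it there while pressing.
- **Button:** I pressed in 1–2 mm steps. The lid popped at about 9 mm of travel, with roughly 12–13 N on the button.
- **Lid:** I withdrew, which let the cover spring back. Then I swung the lid past upright with the fingertips at under 2 N and let it settle.

**Last checks:**
- The lid edge is at row 262 in the scene picture, against 259 predicted for the 1.83 rad stop, and it hardly changed over the last half second.
- The gripper is clear of everything, with measured force near zero.
- The bystanders look unmoved. I judged that by eye and did not measure it.

One disagreement: while I was swinging the lid it ran about 0.1 rad ahead of my model, probably because the fingers are thicker than I assumed. This had no effect on the result.

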